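Drive the worn bushing out of a trolley wheel

ROBOT

A 7-joint arm with a two-finger parallel gripper is mounted at the origin on the work surface. World frame = base frame: x ahead of the robot, y to its left, z up, the work surface at z = 0. Lengths are in m, angles in rad, forces in N, time in s.
With the tool pointing down it reaches from about 0.425 to 1.025 m from the base axis. Payload 3.6 kg.
Tool frame: the origin (TCP) lies midway between the tips of the shut fingers; the grasp point (between the pads) lies 19 mm behind it (r.grasp_offset is the distance from the TCP to the grasp point, in m); x points along the fingers, z is the direction in which the jaws open and shut, and the axes are right-handed (so a half turn about x gives the same grasp; the last joint's range is limited). The gripper opens to 85 mm and grips with 20 to 120 N. Pads are 22 mm wide; open, the fingers measure 114 mm over their backs; the gripper's body (76 mm by 85 mm) begins 54 mm behind the grasp point. The pads swing forward as they close: fully open they stand 13 mm farther back than shut.
Start: joints at [1.056, 0.591, 0.048, 1.609, -0.033, 0.943, -0.034], TCP at [0.297, -0.661, 0.231] pointing down, gripper open.
Joint ranges: [-2.69, 2.69], [-0.47, 2.24], [-1.27, 1.36], [0.19, 2.51], [-1.53, 4.68], [0.08, 2.07], [-3.09, 3.09]. Speed limits (rad/s): [2.57, 2.57, 3.14, 3.14, 3.14, 3.14, 3.14].

INTERFACE

Orientations are given as a unit quaternion [x, y, z, w].
In Python, from plant import r gives the robot as it stands. The module is installed in compiled form; this text tells all that it offers.
- The arm moves only by the tool step_arm, never from a script. Its argument "increments" is one flat list of numbers, 7 for each row, row after row: the shift along the tool's x, y, z as a fraction of full scale, then the turn, a rotation vector about the tool's x, y, z as a fraction of full scale, then the gripper command: -1 is shut, 1 is fully open, values between are in proportion. In form: [tx, ty, tz, ax, ay, az, jaw, tx, ty, tz, ax, ay, az, jaw, ...]. A call has exactly 8 rows; each row is the pose to reach, as a shift and turn from the pose measured when the call began, along the tool's axes at that moment, turning the shorter way round; what a row does not reach only later rows make up. Full scale, the value 1, is 0.15 m for a shift and pi rad for a turn. A row lasts 1/10 s, in which the tool goes at most 50 mm and 8.59 degrees, less where a joint would pass 70% of its speed; a pose out of reach is approached as far as the arm can. A call with a number of a shift or a turn outside -1 to 1 is refused whole. A call with a gripper value outside its range is refused whole. The fingers move at their own pace and stop on an object; "squeeze" is the grip in N (left out, the last holds). Time passes only in rows, so rows that repeat a pose let the fingers close, or fill a call up. It gives the time, the measured TCP pose, the force and the opening at its end, in the units of the state.
- r.state(): the state, without advancing time (a new reading comes with each control period).
- r.snapshot(name): name is "scene" or "top" or "wrist"; returns (picture, depth): 384x512x3 uint8, blue, green, red; 384x512 float32, m along the optical axis (not along the pixel's ray), 0 where there is no reading.
- r.camera_params(name): a dict with "fov_y" (degrees; the focal length in pixels is half the picture's height over the tangent of half this angle, whatever the lens; pixels are square), "cx", "cy" (the principal point, pixels), "R" (3x3) and "t" (3): a world point X has camera coordinates R X + t. Camera axes: x right, y down, z forward; pixel columns grow to the right and rows downward; lengths in m; the calibration is good to about 2 mm. The wrist camera is an equidistant fisheye: a pixel r from the principal point sees the ray r / f radians off the axis. A picture is of the moment at which its call begins: read the wrist's pose just before it. camera_params takes no time and is no camera call; for the wrist camera it gives the pose at the moment of the call.
- r.finish_job(): hands the job in, once; it reports no verdict.
The state is a dict: "clock": time; "qpos": joint angles; "joint_vel": joint speeds; "tau": joint torques, N m; "position": TCP position; "tcp_rot": TCP orientation; "force": force on the tool from outside, world axes, zero at the start; "moment": the same for the moment, N m; "gripper_width": opening from 0.0 (shut) to 1.0 (fully open).
Only numpy, scipy, OpenCV 4.12 (cv2) and the standard library are available. Lean on these libraries where they do the work, as an engineer would, in place of code of your own. Each camera call takes 0.05 s, during which the arm holds its last target. There are 200 camera calls.

TASK

The yellow trolley wheel is clamped flat on the press-out stand with a tight copper-coloured bushing in its bore. Take the blue-handled steel drift from the tool tray, push the bushing down with it until the bushing drops out into the pan beneath the wheel, then draw the drift out and stand it upright in the tray again.

Things in the scene. Friction and masses are not known exactly. Their poses are not given: they have to be found in the camera images.
- drift_mid (a point): Centre of the drift, loose, standing upright in the tray at the start. Round, 130 mm long: lower 75 mm a steel shank 24 mm in diameter with a flat end, upper 55 mm a blue handle 30 mm in diameter. z points up along it, shank end 65 mm below this point, handle end 65 mm above. About 0.3 kg.
- bushing_mid (a point): Centre of the copper-coloured bushing, a loose tube 43 mm outside, 14 mm inside, 30 mm long, z along it. It starts upright in the wheel's bore, top 3 mm below the wheel's top face, gripped by two small spring pads in the bore wall. Pushing it takes about 5 to 12 N; it stays where it is left until pushed down about 27 mm, then falls into the pan.
- stand: Fixed stand. Origin: centre of its underside, on the bore's axis; z up. Grey pan 150 x 150 mm (rim 24 mm, floor 4 mm up), four posts, on them a yellow wheel with black tread, 130 mm across, lying flat: underside 60, top face 105 mm above the origin. Upright through bore 47 mm in diameter over the origin. Clamps with red tips at x = +-79 mm, 114 mm high.
- tray: Grey tool tray, fixed. Origin: centre of its underside; z up. 130 mm along x, 310 mm along y, rim 14 mm high, floor 4 mm up. Three tools stand in a row along its y, near -95, 0 and 95 mm, in any order: the drift, a white driver 56 mm across with wooden handle (100 mm tall, too thick for the bore), a thin pin punch point up on its red 38 mm handle (105 mm tall).
Mind the look-alikes: they are no part of the job. Of the things shaped like the part that bears bushing_mid, the copper one is meant.

How it is judged:
By the outcome, as a careful person would: the job done as asked, in the order asked, and still so for the second after the job is handed in, with the robot touching nothing.
It also fails if it takes over 50 s, if anything falls off the work surface, if the arm or the gripper's body presses on something with over 40 N, if the wrist force passes 120 N, or if a joint passes its speed limit or range.

## Working session

There is one attempt and no reset: what is moved stays moved. The work goes in short steps, Python scripts to look and compute and a tool call to move; the robot and the scene stay as the last step left them, time stands still between calls to the robot, and variables do not carry over. Pictures are saved under pics/ and viewed, about 8 in all and at most 12, crops included, and the job is handed in when it is done.

Besides the shell and the picture viewer there is one more tool, called after "Request:" as name(argument=value, ...) on one line, values as JSON. step_arm: Moves the arm, as the interface text tells. Its arguments: {"type":"object","properties":{"increments":{"type":"array"},"squeeze":{"type":"number"}},"required":["increments"]}

```bash
mkdir -p pics; cat > h.py <<'E'
import numpy as np, cv2
from plant import r
from scipy.spatial.transform import Rotation as Ro
def snap(n):
    p=r.camera_params(n); im,d=r.snapshot(n); return im,d,p
def cloud(d,p):
    h,w=d.shape; f=h/2/np.tan(np.radians(p['fov_y'])/2)
    v,u=np.mgrid[:h,:w]; c=np.stack([(u-p['cx'])/f*d,(v-p['cy'])/f*d,d],-1)
    X=(c-np.array(p['t']))@np.array(p['R']); X[d<=0]=np.nan; return X
def st():
    s=r.state(); print({k:np.round(s[k],4).tolist() for k in ['clock','position','tcp_rot','force','gripper_width','qpos']})
    return s
E
python3 - <<'E'
from h import *
s=st(); print(r.grasp_offset, Ro.from_quat(s['tcp_rot']).as_matrix().round(3))
for n in ['top','scene']:
    im,d,p=snap(n); cv2.imwrite(f'pics/{n}1.png',im); np.savez(f'{n}1.npz',im=im,d=d,X=cloud(d,p)); print(n,p['fov_y'],(-np.array(p['R']).T@np.array(p['t'])).round(3))
E
```

```text
{'clock': 0.0, 'position': [0.2965, -0.6607, 0.2301], 'tcp_rot': [0.3847, 0.5943, -0.3838, 0.5929], 'force': [0.0859, -0.1131, -0.541], 'gripper_width': 0.9988, 'qpos': [1.0555, 0.5922, 0.0483, 1.6098, -0.0333, 0.9427, -0.0337]}
0.0187 [[-0.001  0.912  0.409]
 [ 0.002  0.409 -0.912]
 [-1.    -0.    -0.002]]
top 42.19507357079083 [ 0.385 -0.006  1.416]
scene 45.78073207157235 [ 1.057 -0.225  0.962]
```

View pics/top1.png

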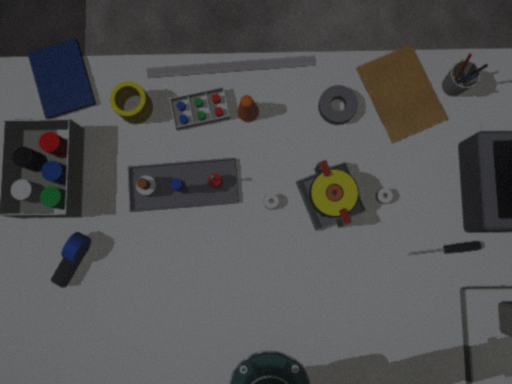

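View pics/scene1.png

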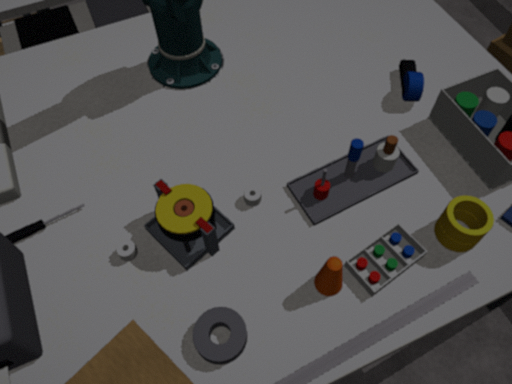

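The top view shows the drift's blue handle at (177,184), between the driver (146,184) and the punch (214,180), and the wheel with its copper bushing at (334,192). In the scene view the drift is at (356,148) and the wheel at (184,208).

```bash
python3 - <<'E'
from h import *
def circ(P):
    A=np.c_[2*P[:,:2],np.ones(len(P))]; x=np.linalg.lstsq(A,(P[:,:2]**2).sum(1),rcond=None)[0]; return x[:2],np.sqrt(x[2]+x[0]**2+x[1]**2)
for n,roi in [('top',dict(drift=(165,172,192,197),wheel=(300,160,368,228),tray=(120,150,250,215))),('scene',dict(drift=(338,130,372,185),wheel=(140,170,230,245),tray=(280,130,420,225)))]:
    z=np.load(n+'1.npz'); im,X=z['im'],z['X']; hsv=cv2.cvtColor(im,cv2.COLOR_BGR2HSV)
    def g(k): a,b,c,d=roi[k]; return hsv[b:d,a:c].reshape(-1,3).astype(int),X[b:d,a:c].reshape(-1,3)
    h,x=g('drift'); m=(abs(h[:,0]-112)<14)&(h[:,1]>120); P=x[m]; P=P[~np.isnan(P).any(1)]
    print(n,'drift n',len(P),'zpct',np.percentile(P[:,2],[2,50,90,98]).round(4)); T=P[P[:,2]>np.percentile(P[:,2],98)-.006]
    print(' top med',np.median(T,0).round(4),'range',T.min(0).round(4),T.max(0).round(4),'minmax-centre',((T.min(0)+T.max(0))/2).round(4), len(T))
    P2=P[(P[:,2]<np.percentile(P[:,2],98)-.008)&(P[:,2]>.09)]
    if len(P2)>10: print(' side circ',circ(P2))
    h,x=g('wheel'); m=(abs(h[:,0]-28)<6)&(h[:,1]>150)&(h[:,2]>60); P=x[m]; P=P[~np.isnan(P).any(1)]; zt=np.median(P[:,2]); P=P[abs(P[:,2]-zt)<.006]
    print(' wheel z',zt.round(4),'mid',((P.min(0)+P.max(0))/2).round(4),'size',np.ptp(P,axis=0).round(4),len(P),cv2.minEnclosingCircle(P[:,:2].astype(np.float32)))
    m=(h[:,0]<14)&(h[:,1]>60); P=x[m]; P=P[abs(P[:,2]-zt)<.006]; c=np.median(P,0)
    P=P[np.hypot(*(P-c)[:,:2].T)<.028]; print(' bushing',P.mean(0).round(4),np.median(P,0).round(4),len(P),np.ptp(P,axis=0).round(4))
    m=(h[:,0]<6)|(h[:,0]>174); m&=(h[:,1]>150); P=x[m]; P=P[abs(P[:,2]-.114)<.01]; print(' clamps',[ (P[s].mean(0).round(4).tolist(),s.sum()) for s in (P[:,0]>c[0],P[:,0]<=c[0])])
    h,x=g('tray'); m=(x[:,2]<.022)&(x[:,2]>.0025)&(h[:,2]<110); P=x[m]; R=cv2.minAreaRect(P[:,:2].astype(np.float32)); print(' tray',R)
    m=((h[:,0]<6)|(h[:,0]>174))&(h[:,1]>120); P=x[m]; print(' red',np.nanmedian(P,0),np.nanpercentile(P[:,2],95))
E
```

```text
top drift n 106 zpct [0.0158 0.1337 0.137  0.1398]
 top med [0.5625 0.2323 0.1362] range [0.5514 0.2193 0.1339] [0.576  0.2484 0.1406] minmax-centre [0.5637 0.2339 0.1372] 50
 side circ (array([0.56349757, 0.23286109]), np.float64(0.011694991739461718))
 wheel z 0.1052 mid [ 0.5393 -0.1814  0.1052] size [0.1237 0.122  0.0118] 1342 ((0.5388263463973999, -0.18145646154880524), 0.06248508393764496)
 bushing [ 0.5381 -0.1822  0.1029] [ 0.539  -0.1836  0.1028] 139 [0.0405 0.038  0.0098]
 clamps [([0.6011, -0.1578, 0.1141], np.int64(66)), ([0.4748, -0.2062, 0.1141], np.int64(72))]
 tray ((0.5870916843414307, 0.23423390090465546), (0.37376871705055237, 0.18618014454841614), 89.10210418701172)
 red [0.58188508 0.13984927 0.04903229] 0.05482988246769179
scene drift n 238 zpct [0.0841 0.1241 0.1341 0.1355]
 top med [0.5668 0.2352 0.1328] range [0.5511 0.2214 0.1298] [0.5798 0.2486 0.1378] minmax-centre [0.5655 0.235  0.1338] 102
 side circ (array([0.56772104, 0.23450343]), np.float64(0.01141199291440762))
 wheel z 0.104 mid [ 0.5389 -0.1792  0.1042] size [0.1236 0.1225 0.0116] 1753 ((0.5389192700386047, -0.17950081825256348), 0.06246814504265785)
 bushing [ 0.5377 -0.1796  0.1011] [ 0.5375 -0.1802  0.1012] 199 [0.0405 0.0407 0.0079]
 clamps [([0.6031, -0.1551, 0.1131], np.int64(109)), ([0.4758, -0.2039, 0.113], np.int64(98))]
 tray ((0.5717567205429077, 0.26526546478271484), (0.14703667163848877, 0.3872876763343811), 3.630324125289917)
 red [0.59339848 0.13859681 0.04565681] 0.05125227372872507
```

Both views agree on these positions:
- **Drift:** about (0.565, 0.2345), top at z 0.134.
- **Bore axis:** about (0.539, -0.1805), wheel top at z 0.105.

I'll align the jaws with world x while heading to the drift.

Request:
step_arm(increments=[0, 0.2, -0.2, -0.045, 0, 0, 1, 0, 0.4, -0.4, -0.09, 0, 0, 1, 0, 0.6, -0.6, -0.135, 0, 0, 1, 0, 0.8, -0.81, -0.18, 0, 0, 1, 0, 0.8, -0.81, -0.23, 0, 0, 1, 0, 0.8, -0.81, -0.28, 0, 0, 1, 0, 0.8, -0.81, -0.33, 0, 0, 1, 0, 0.8, -0.81, -0.366, 0, 0, 1], squeeze=80)

```text
clock: 0.9
position: [0.356, -0.5004, 0.2301]
tcp_rot: [-0.002, 0.708, 0.003, 0.707]
force: [0.2, -0.0, -0.9]
gripper_width: 0.999
```

Request:
step_arm(increments=[0, 0.3, 0.1, 0, 0, 0, 1, 0, 0.6, 0.2, 0, 0, 0, 1, 0, 1, 0.3, 0, 0, 0, 1, 0, 1, 0.4, 0, 0, 0, 1, 0, 1, 0.5, 0, 0, 0, 1, 0, 1, 0.6, 0, 0, 0, 1, 0, 1, 0.6, 0, 0, 0, 1, 0, 1, 0.6, 0, 0, 0, 1])

```text
clock: 1.7
position: [0.4446, -0.3514, 0.2299]
tcp_rot: [-0.001, 0.708, 0.003, 0.706]
force: [-0.1, 0.2, 0.4]
gripper_width: 1.001
```

Request:
step_arm(increments=[0, 0.3, 0.1, 0, 0, 0, 1, 0, 0.6, 0.2, 0, 0, 0, 1, 0, 1, 0.3, 0, 0, 0, 1, 0, 1, 0.4, 0, 0, 0, 1, 0, 1, 0.5, 0, 0, 0, 1, 0, 1, 0.6, 0, 0, 0, 1, 0, 1, 0.6, 0, 0, 0, 1, 0, 1, 0.6, 0, 0, 0, 1])

```text
clock: 2.5
position: [0.5332, -0.2032, 0.2296]
tcp_rot: [0.0, 0.708, 0.001, 0.706]
force: [-0.4, 0.1, 0.2]
gripper_width: 1.001
```

Request:
step_arm(increments=[0, 0.3, 0, 0, 0, 0, 1, 0, 0.6, 0, 0, 0, 0, 1, 0, 1, 0, 0, 0, 0, 1, 0, 1, 0, 0, 0, 0, 1, 0, 1, 0, 0, 0, 0, 1, 0, 1, 0, 0, 0, 0, 1, 0, 1, 0, 0, 0, 0, 1, 0, 1, 0, 0, 0, 0, 1])

```text
clock: 3.3
position: [0.5328, -0.0555, 0.2297]
tcp_rot: [0.001, 0.709, -0.0, 0.706]
force: [-0.2, -0.2, -0.9]
gripper_width: 0.995
```

Request:
step_arm(increments=[0, 0.3, 0, 0, 0, 0, 1, 0, 0.6, 0, 0, 0, 0, 1, 0, 1, 0, 0, 0, 0, 1, 0, 1, 0, 0, 0, 0, 1, 0, 1, 0, 0, 0, 0, 1, 0, 1, 0, 0, 0, 0, 1, 0, 1, 0, 0, 0, 0, 1, 0, 1, 0, 0, 0, 0, 1])

```text
clock: 4.1
position: [0.5333, 0.092, 0.2296]
tcp_rot: [0.002, 0.709, -0.002, 0.705]
force: [-0.5, 0.2, 0.6]
gripper_width: 0.997
```

Request:
step_arm(increments=[0, 0.3, 0.05, 0, 0, 0, 1, 0, 0.6, 0.1, 0, -0.001, 0, 1, 0, 0.95, 0.2, 0, -0.002, 0, 1, 0, 0.95, 0.21, 0, -0.002, 0, 1, 0, 0.95, 0.21, 0, -0.002, 0, 1, 0, 0.95, 0.21, 0, -0.002, 0, 1, 0, 0.95, 0.21, 0, -0.002, 0, 1, 0, 0.95, 0.21, 0, -0.002, 0, 1])

```text
clock: 4.9
position: [0.5657, 0.2321, 0.2294]
tcp_rot: [0.003, 0.707, -0.004, 0.708]
force: [-0.9, 0.1, -0.2]
gripper_width: 0.999
```

```bash
cat >> h.py <<'E'
def wcloud(d,p):
    h,w=d.shape; f=h/2/np.tan(np.radians(p['fov_y'])/2)
    v,u=np.mgrid[:h,:w]; a,b=u-p['cx'],v-p['cy']; rr=np.hypot(a,b)+1e-9; t=np.tan(np.minimum(rr/f,1.5))
    c=np.stack([a/rr*t*d,b/rr*t*d,d],-1); X=(c-np.array(p['t']))@np.array(p['R']); X[d<=0]=np.nan; return X
E
python3 - <<'E'
from h import *
st(); im,d,p=snap('wrist'); cv2.imwrite('pics/w1.png',im); X=wcloud(d,p); np.savez('w1.npz',im=im,d=d,X=X)
hsv=cv2.cvtColor(im,cv2.COLOR_BGR2HSV).astype(int)
m=(abs(hsv[...,0]-112)<14)&(hsv[...,1]>120)&(np.hypot(X[...,0]-.565,X[...,1]-.234)<.04); P=X[m]
print(len(P),np.percentile(P[:,2],[2,50,98])); zt=np.percentile(P[:,2],95); T=P[P[:,2]>zt-.004]
print(np.median(T,0),cv2.minEnclosingCircle(T[:,:2].astype(np.float32)))
v,u=np.nonzero(m); print(u.min(),u.max(),v.min(),v.max(),p['cx'],p['cy'],p['fov_y'])
E
```

```text
{'clock': 4.9, 'position': [0.5657, 0.2321, 0.2294], 'tcp_rot': [0.0027, 0.7067, -0.0036, 0.7075], 'force': [-0.9108, 0.069, -0.2315], 'gripper_width': 0.9994, 'qpos': [-0.1873, 0.4739, -0.3838, 1.8629, 0.2323, 0.8478, -0.6965]}
1220 [0.08826075 0.13295454 0.13467783]
[0.56374775 0.2371652  0.13324809] ((0.5538020730018616, 0.23694069683551788), 0.024008970707654953)
128 272 162 382 257.7245285260375 193.60683883860912 65.70646984690485
```

View pics/w1.png

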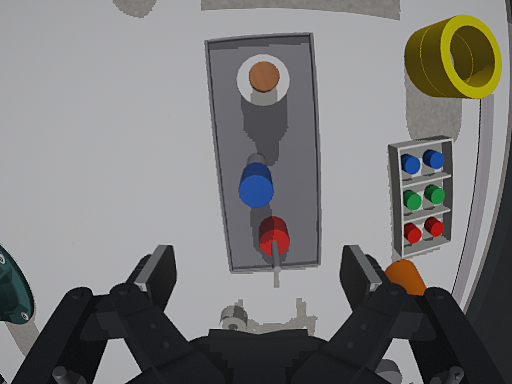

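The wrist view shows the drift's handle top near (256,185), centred between the jaws, whose pads are at about u 160 and 358. The driver (264,80) and punch (273,237) are both clear of the fingers. Next I descend and grip.

Request:
step_arm(increments=[0.1, 0.02, -0.01, 0, 0, 0, 1, 0.3, 0.02, -0.01, 0, 0, 0, 1, 0.5, 0.02, -0.01, 0, 0, 0, 1, 0.7, 0.02, -0.01, 0, 0, 0, 1, 0.85, 0.02, -0.01, 0, 0, 0, 1, 0.94, 0.02, -0.01, 0, 0, 0, 1, 0.94, 0.02, -0.01, 0, 0, 0, 1, 0.94, 0.02, -0.01, 0, 0, 0, 1])

```text
clock: 5.75
position: [0.5646, 0.2356, 0.0886]
tcp_rot: [0.003, 0.706, -0.003, 0.708]
force: [0.5, -0.1, 0.2]
gripper_width: 0.995
```

Request:
step_arm(increments=[0, 0, 0, 0, 0, 0, 0.3, 0, 0, 0, 0, 0, 0, 0, 0, 0, 0, 0, 0, 0, -0.3, 0, 0, 0, 0, 0, 0, -0.6, 0, 0, 0, 0, 0, 0, -1, 0, 0, 0, 0, 0, 0, -1, 0, 0, 0, 0, 0, 0, -1, 0, 0, 0, 0, 0, 0, -1], squeeze=80)

```text
clock: 6.55
position: [0.5649, 0.2358, 0.0895]
tcp_rot: [0.003, 0.706, -0.003, 0.708]
force: [-1.6, -1.4, 5.7]
gripper_width: 0.328
```

Request:
step_arm(increments=[-0.1, 0, 0, 0, 0, 0, -1, -0.3, 0, 0, 0, 0, 0, -1, -0.5, 0, 0, 0, 0, 0, -1, -0.7, 0, 0, 0, 0, 0, -1, -0.9, 0, 0, 0, 0, 0, -1, -0.98, 0, 0, 0, 0, 0, -1, -0.98, 0, 0, 0, 0, 0, -1, -0.98, 0, 0, 0, 0, 0, -1])

```text
clock: 7.35
position: [0.5637, 0.2352, 0.2354]
tcp_rot: [0.002, 0.707, -0.004, 0.707]
force: [0.2, -0.9, -2.4]
gripper_width: 0.334
```

```bash
python3 - <<'E'
from h import *
st(); im,d,p=snap('scene'); X=cloud(d,p)
cv2.imwrite('pics/s2.png',cv2.resize(im[30:250,260:460],None,fx=2.5,fy=2.5))
imw,dw,pw=snap('wrist'); cv2.imwrite('pics/w2.png',imw); np.savez('s2.npz',im=im,X=X,imw=imw,Xw=wcloud(dw,pw))
E
```

```text
{'clock': 7.35, 'position': [0.5637, 0.2352, 0.2354], 'tcp_rot': [0.0024, 0.7069, -0.0036, 0.7073], 'force': [0.1628, -0.9179, -2.4426], 'gripper_width': 0.3341, 'qpos': [-0.188, 0.4672, -0.3908, 1.8583, 0.2306, 0.8604, -0.701]}
```

View pics/s2.png

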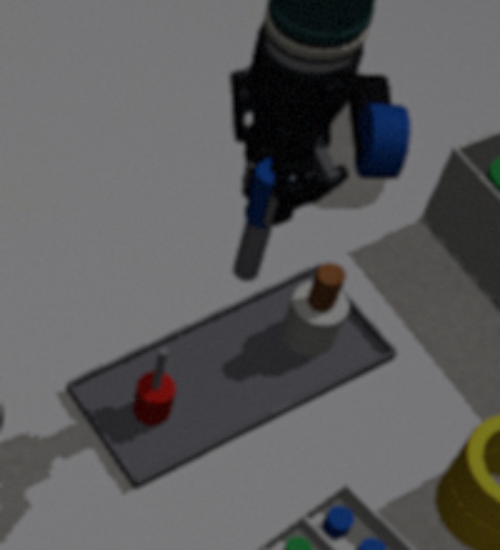

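The drift is held, with its shank tip at about (247,272) in the crop. I'll check its tilt from the depth data.

```bash
cat >> h.py <<'E'
from scipy.optimize import least_squares
def axisfit(X,cx,cy,zlo,zhi,zh,rad=.025):
    "fit two-radius upright-ish cylinder to cloud; zh = handle/shank junction z"
    P=X.reshape(-1,3); P=P[np.isfinite(P).all(1)]; P=P[(P[:,2]>zlo)&(P[:,2]<zhi)&(np.hypot(P[:,0]-cx,P[:,1]-cy)<rad)]
    z0=(zlo+zhi)/2
    f=lambda q:np.hypot(P[:,0]-q[0]-q[2]*(P[:,2]-z0),P[:,1]-q[1]-q[3]*(P[:,2]-z0))-np.where(P[:,2]>zh,.015,.012)
    s=least_squares(f,[cx,cy,0,0],loss='soft_l1',f_scale=.002); return len(P),P[:,2].min().round(4),s.x.round(4),np.median(abs(s.fun)).round(4)
E
python3 - <<'E'
from h import *
z=np.load('s2.npz')
for k in ['X','Xw']: print(k,axisfit(z[k],.564,.2355,.12,.215,.226))
a=np.load('scene1.npz')['X']; print('ref',axisfit(a,.565,.2345,.012,.13,.079))
P=z['X'][30:200,330:400].reshape(-1,3); P=P[(np.hypot(P[:,0]-.564,P[:,1]-.2355)<.03)&(P[:,2]>.12)]
for lo in np.arange(.12,.25,.01):
    Q=P[(P[:,2]>=lo)&(P[:,2]<lo+.01)]; print(lo.round(2),len(Q),Q.mean(0).round(4) if len(Q) else '')
E
```

```text
X (219, np.float64(0.1489), array([0.5636, 0.2369, 0.0047, 0.0031]), np.float64(0.0005))
Xw (970, np.float64(0.1483), array([0.5621, 0.235 , 0.0053, 0.002 ]), np.float64(0.0001))
ref (316, np.float64(0.0122), array([ 0.5646,  0.2376, -0.0026, -0.003 ]), np.float64(0.0006))
0.12 0 
0.13 0 
0.14 3 [0.5724 0.2327 0.1492]
0.15 31 [0.5711 0.231  0.1552]
0.16 34 [0.5705 0.2304 0.1655]
0.17 29 [0.5696 0.2298 0.175 ]
0.18 35 [0.5704 0.2302 0.1853]
0.19 33 [0.5711 0.2305 0.1954]
0.2 36 [0.5708 0.2306 0.2052]
0.21 33 [0.5707 0.2305 0.215 ]
0.22 20 [0.5687 0.2263 0.2257]
0.23 33 [0.5688 0.225  0.2349]
0.24 77 [0.5718 0.2274 0.2453]
```

The drift is vertical and its tip is at z ≈ 0.149, which is TCP − 0.086. Now I carry it to the bore at (0.539, -0.181).

Request:
step_arm(increments=[0, -0.15, 0, 0, 0, 0, -1, 0, -0.35, -0.02, 0, 0, 0, -1, 0, -0.6, -0.04, 0, 0, 0, -1, 0, -0.8, -0.05, 0, 0, 0, -1, 0, -0.95, -0.06, 0, 0, 0, -1, 0, -0.95, -0.06, 0, 0, 0, -1, 0, -0.95, -0.06, 0, 0, 0, -1, 0, -0.95, -0.06, 0, 0, 0, -1])

```text
clock: 8.25
position: [0.5528, 0.0941, 0.2343]
tcp_rot: [0.002, 0.708, -0.003, 0.706]
force: [-0.2, 0.2, -3.2]
gripper_width: 0.329
```

Request:
step_arm(increments=[0, -0.15, 0, 0, 0, 0, -1, 0, -0.35, -0.02, 0, 0, 0, -1, 0, -0.6, -0.04, 0, 0, 0, -1, 0, -0.8, -0.05, 0, 0, 0, -1, 0, -0.95, -0.06, 0, 0, 0, -1, 0, -0.95, -0.06, 0, 0, 0, -1, 0, -0.95, -0.06, 0, 0, 0, -1, 0, -0.95, -0.06, 0, 0, 0, -1])

```text
clock: 9.05
position: [0.5432, -0.0458, 0.2345]
tcp_rot: [0.001, 0.708, -0.001, 0.707]
force: [0.7, 0.0, -2.1]
gripper_width: 0.331
```

Request:
step_arm(increments=[0, -0.15, 0, 0, 0, 0, -1, 0, -0.35, -0.01, 0, 0, 0, -1, 0, -0.6, -0.02, 0, 0, 0, -1, 0, -0.8, -0.03, 0, 0, 0, -1, 0, -0.9, -0.03, 0, 0, 0, -1, 0, -0.9, -0.03, 0, 0, 0, -1, 0, -0.9, -0.03, 0, 0, 0, -1, 0, -0.9, -0.03, 0, 0, 0, -1])

```text
clock: 9.85
position: [0.5388, -0.1777, 0.2346]
tcp_rot: [0.0, 0.708, 0.001, 0.707]
force: [0.1, 0.8, -3.2]
gripper_width: 0.333
```

```bash
python3 - <<'E'
from h import *
s=st(); x,y,zz=s['position']
im,d,p=snap('scene'); X=cloud(d,p); imw,dw,pw=snap('wrist'); Xw=wcloud(dw,pw)
print('scene',axisfit(X,x,y,zz-.09,zz-.02,9)); print('wrist',axisfit(Xw,x,y,zz-.09,zz-.02,9))
for n,i,C in (('s',im,X),('w',imw,Xw)):
    hsv=cv2.cvtColor(i,cv2.COLOR_BGR2HSV).astype(int)
    m=(abs(hsv[...,0]-28)<6)&(hsv[...,1]>150)&(abs(C[...,2]-.1045)<.006)&(np.hypot(C[...,0]-.539,C[...,1]+.18)<.09); P=C[m]
    print(n,len(P),cv2.minEnclosingCircle(P[:,:2].astype(np.float32)))
cv2.imwrite('pics/w3.png',imw)
E
```

```text
{'clock': 9.85, 'position': [0.5388, -0.1777, 0.2346], 'tcp_rot': [0.0003, 0.7076, 0.0009, 0.7066], 'force': [0.0539, 0.7693, -3.2407], 'gripper_width': 0.3331, 'qpos': [0.4973, 0.4085, -0.3418, 1.9534, 0.1826, 0.811, 0.0558]}
scene (210, np.float64(0.147), array([ 0.5383, -0.1759,  0.0031,  0.0038]), np.float64(0.0005))
wrist (965, np.float64(0.1481), array([ 0.5375, -0.1778,  0.0067, -0.0022]), np.float64(0.0002))
s 1641 ((0.5393732190132141, -0.18028844892978668), 0.0632573589682579)
w 8448 ((0.5382094383239746, -0.18022696673870087), 0.06252084672451019)
```

View pics/w3.png

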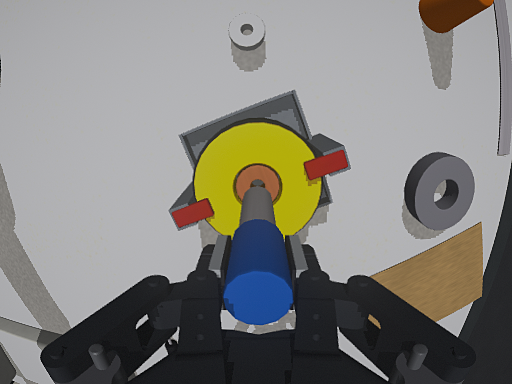

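The wrist view shows the tip over the copper bushing, which is at about (257,185). Both views ask for a correction of about +1 mm in x and −3 mm in y. I'll apply it and go down to just above the bushing.

Request:
step_arm(increments=[0, -0.02, 0.005, 0, 0, 0, -1, 0.03, -0.02, 0.005, 0, 0, 0, -1, 0.08, -0.02, 0.005, 0, 0, 0, -1, 0.14, -0.02, 0.005, 0, 0, 0, -1, 0.2, -0.02, 0.005, 0, 0, 0, -1, 0.25, -0.02, 0.005, 0, 0, 0, -1, 0.28, -0.02, 0.005, 0, 0, 0, -1, 0.28, -0.02, 0.005, 0, 0, 0, -1])

```text
clock: 10.75
position: [0.5388, -0.1813, 0.1916]
tcp_rot: [0.0, 0.708, 0.001, 0.706]
force: [-0.2, -0.8, -2.5]
gripper_width: 0.335
```

Request:
step_arm(increments=[0.03, 0, 0, 0, 0, 0, -1, 0.06, 0, 0, 0, 0, 0, -1, 0.09, 0, 0, 0, 0, 0, -1, 0.12, 0, 0, 0, 0, 0, -1, 0.15, 0, 0, 0, 0, 0, -1, 0.17, 0, 0, 0, 0, 0, -1, 0.17, 0, 0, 0, 0, 0, -1, 0.17, 0, 0, 0, 0, 0, -1])

```text
clock: 11.55
position: [0.5403, -0.1812, 0.1668]
tcp_rot: [0.0, 0.707, 0.001, 0.707]
force: [1.2, 0.2, 2.7]
gripper_width: 0.333
```

It is pushing at about 5 N net, as expected. I continue through.

Request:
step_arm(increments=[0.03, 0, 0, 0, 0, 0, -1, 0.05, 0, 0, 0, 0, 0, -1, 0.07, 0, 0, 0, 0, 0, -1, 0.09, 0, 0, 0, 0, 0, -1, 0.11, 0, 0, 0, 0, 0, -1, 0.13, 0, 0, 0, 0, 0, -1, 0.15, 0, 0, 0, 0, 0, -1, 0.15, 0, 0, 0, 0, 0, -1])

```text
clock: 12.35
position: [0.5399, -0.1811, 0.1438]
tcp_rot: [0.0, 0.707, 0.001, 0.707]
force: [0.5, 0.6, -1.9]
gripper_width: 0.33
```

```bash
python3 - <<'E'
from h import *
st(); im,d,p=snap('scene'); cv2.imwrite('pics/s3.png',cv2.resize(im[130:290,110:270],None,fx=3.5,fy=3.5))
E
```

```text
{'clock': 12.35, 'position': [0.5399, -0.1811, 0.1438], 'tcp_rot': [0.0004, 0.7074, 0.0007, 0.7068], 'force': [0.5307, 0.579, -1.8815], 'gripper_width': 0.3302, 'qpos': [0.4611, 0.53, -0.2957, 2.0208, 0.2515, 0.6261, -0.001]}
```

View pics/s3.png

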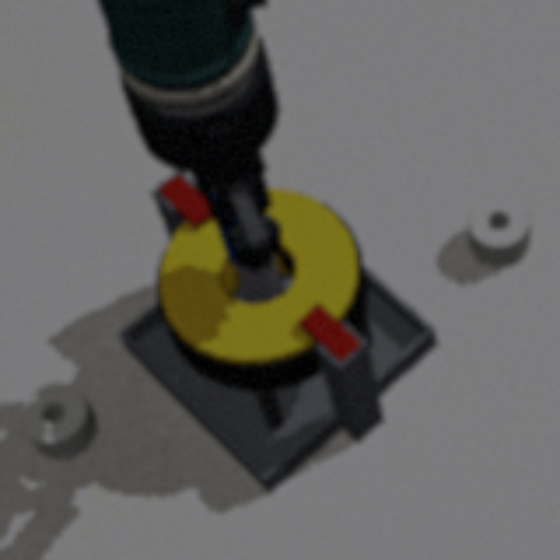

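The shank is in the bore at about (260,280) in the crop, and the force is back to the drift's weight, so the bushing is free. I draw out and look.

Request:
step_arm(increments=[-0.06, 0, 0, 0, 0, 0, -1, -0.15, 0, 0, 0, 0, 0, -1, -0.28, 0, 0, 0, 0, 0, -1, -0.42, 0, 0, 0, 0, 0, -1, -0.55, 0, 0, 0, 0, 0, -1, -0.62, 0, 0, 0, 0, 0, -1, -0.62, 0, 0, 0, 0, 0, -1, -0.62, 0, 0, 0, 0, 0, -1])

```text
clock: 13.2
position: [0.5398, -0.1813, 0.2371]
tcp_rot: [0.0, 0.707, 0.001, 0.707]
force: [-0.7, -0.5, -2.3]
gripper_width: 0.329
```

Request:
step_arm(increments=[0, 0.15, 0, 0, 0, 0, -1, 0, 0.35, 0.02, 0, 0, 0, -1, 0, 0.6, 0.04, 0, 0, 0, -1, 0, 0.8, 0.05, 0, 0, 0, -1, 0, 0.95, 0.06, 0, 0, 0, -1, 0, 0.95, 0.06, 0, 0, 0, -1, 0, 0.95, 0.06, 0, 0, 0, -1, 0, 0.95, 0.06, 0, 0, 0, -1])

```text
clock: 14.0
position: [0.5481, -0.0403, 0.2365]
tcp_rot: [0.001, 0.708, -0.0, 0.706]
force: [-0.1, -0.1, -2.5]
gripper_width: 0.332
```

```bash
python3 - <<'E'
from h import *
s=st(); x,y,zz=s['position']; im,d,p=snap('scene'); X=cloud(d,p); imt,dt,pt=snap('top'); Xt=cloud(dt,pt); imw,dw,pw=snap('wrist'); Xw=wcloud(dw,pw)
print('scene',axisfit(X,x,y,zz-.09,zz-.02,9)); print('wrist',axisfit(Xw,x,y,zz-.09,zz-.02,9))
for i,C in ((im,X),(imt,Xt)):
    hsv=cv2.cvtColor(i,cv2.COLOR_BGR2HSV).astype(int)
    P=C[np.hypot(C[...,0]-.539,C[...,1]+.181)<.015]; print('bore z',len(P),np.nanpercentile(P[:,2],[5,25,50,75,95]).round(3))
a=cv2.resize(im[160:270,130:240],(550,550),interpolation=cv2.INTER_CUBIC); b=cv2.resize(imt[152:232,294:374],(550,550),interpolation=cv2.INTER_CUBIC)
cv2.imwrite('pics/c4.png',cv2.resize(np.clip(1.6*np.hstack([a,b]),0,255).astype(np.uint8),(800,400)))
E
```

```text
{'clock': 14.0, 'position': [0.5481, -0.0403, 0.2365], 'tcp_rot': [0.0007, 0.7079, -0.0003, 0.7063], 'force': [-0.1318, -0.1275, -2.5491], 'gripper_width': 0.3319, 'qpos': [0.2747, 0.3869, -0.3699, 1.9878, 0.19, 0.8021, -0.2047]}
scene (200, np.float64(0.1489), array([ 0.5477, -0.0384,  0.0149,  0.005 ]), np.float64(0.0005))
wrist (958, np.float64(0.1511), array([ 0.5471, -0.0403,  0.0077, -0.0009]), np.float64(0.0001))
bore z 0 nan
bore z 83 [0.002 0.031 0.034 0.035 0.038]
  return np.nanmean(a, axis, out=out, keepdims=keepdims)
```

View pics/c4.png

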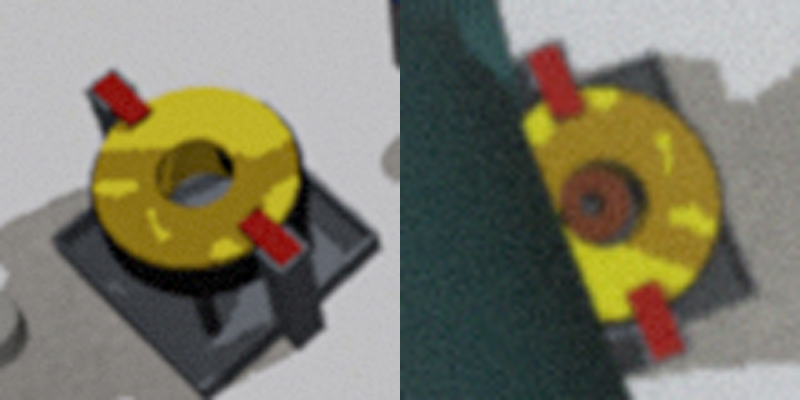

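In the left half the bore is empty, at about (195,175). In the right half the copper bushing shows through the bore at (603,203), with its top at z 0.034, so it stands in the pan. Now I return the drift to its place.

Request:
step_arm(increments=[0, 0.15, 0, 0, 0, 0, -1, 0, 0.35, 0.02, 0, 0, 0, -1, 0, 0.6, 0.04, 0, 0, 0, -1, 0, 0.8, 0.05, 0, 0, 0, -1, 0, 0.93, 0.06, 0, 0, 0, -1, 0, 0.93, 0.06, 0, 0, 0, -1, 0, 0.93, 0.06, 0, 0, 0, -1, 0, 0.93, 0.06, 0, 0, 0, -1])

```text
clock: 14.95
position: [0.5578, 0.0969, 0.2368]
tcp_rot: [0.001, 0.708, -0.002, 0.706]
force: [0.4, -0.3, -2.4]
gripper_width: 0.333
```

Request:
step_arm(increments=[0, 0.15, 0, 0, -0.001, 0, -1, 0, 0.35, 0.02, 0, -0.002, 0, -1, 0, 0.6, 0.04, 0, -0.003, 0, -1, 0, 0.8, 0.05, 0, -0.003, 0, -1, 0, 0.93, 0.06, 0, -0.003, 0, -1, 0, 0.93, 0.06, 0, -0.003, 0, -1, 0, 0.93, 0.06, 0, -0.003, 0, -1, 0, 0.93, 0.06, 0, -0.003, 0, -1])

```text
clock: 15.75
position: [0.5677, 0.2332, 0.2362]
tcp_rot: [0.002, 0.705, -0.004, 0.709]
force: [0.0, 0.2, -2.7]
gripper_width: 0.332
```

```bash
python3 - <<'E'
from h import *
s=st(); x,y,zz=s['position']; im,d,p=snap('scene'); X=cloud(d,p); imw,dw,pw=snap('wrist'); Xw=wcloud(dw,pw)
print('scene',axisfit(X,x,y,zz-.09,zz-.02,9)); print('wrist',axisfit(Xw,x,y,zz-.09,zz-.02,9))
E
```

```text
{'clock': 15.75, 'position': [0.5677, 0.2332, 0.2362], 'tcp_rot': [0.0019, 0.7047, -0.004, 0.7095], 'force': [0.0119, 0.183, -2.6948], 'gripper_width': 0.3323, 'qpos': [-0.1843, 0.4681, -0.391, 1.8546, 0.2372, 0.8596, -0.7009]}
scene (217, np.float64(0.1492), array([ 0.568 ,  0.235 ,  0.0055, -0.0062]), np.float64(0.0005))
wrist (966, np.float64(0.1507), array([ 0.567 ,  0.2334, -0.0021,  0.0019]), np.float64(0.0001))
```

Request:
step_arm(increments=[0.1, 0, 0, 0, 0, 0, -1, 0.3, 0, 0, 0, 0, 0, -1, 0.5, 0, 0, 0, 0, 0, -1, 0.7, 0, 0, 0, 0, 0, -1, 0.83, 0, 0, 0, 0, 0, -1, 0.92, 0, 0, 0, 0, 0, -1, 0.95, 0, 0, 0, 0, 0, -1, 0.95, 0, 0, 0, 0, 0, -1])

```text
clock: 16.65
position: [0.5687, 0.2332, 0.0934]
tcp_rot: [0.002, 0.705, -0.004, 0.709]
force: [-0.1, 0.1, -1.7]
gripper_width: 0.334
```

Request:
step_arm(increments=[0.006, 0, 0, 0, 0, 0, -1, 0.01, 0, 0, 0, 0, 0, -1, 0.014, 0, 0, 0, 0, 0, -1, 0.018, 0, 0, 0, 0, 0, -1, 0.022, 0, 0, 0, 0, 0, -1, 0.024, 0, 0, 0, 0, 0, -1, 0.024, 0, 0, 0, 0, 0, -1, 0.024, 0, 0, 0, 0, 0, -1])

```text
clock: 17.45
position: [0.5687, 0.2332, 0.0898]
tcp_rot: [0.002, 0.705, -0.004, 0.709]
force: [-0.0, 0.6, -2.8]
gripper_width: 0.334
```

Request:
step_arm(increments=[0.003, 0, 0, 0, 0, 0, -1, 0.004, 0, 0, 0, 0, 0, -1, 0.006, 0, 0, 0, 0, 0, -1, 0.008, 0, 0, 0, 0, 0, -1, 0.01, 0, 0, 0, 0, 0, -1, 0.01, 0, 0, 0, 0, 0, -1, 0.01, 0, 0, 0, 0, 0, -1, 0.01, 0, 0, 0, 0, 0, -1])

```text
clock: 18.25
position: [0.5688, 0.2333, 0.0895]
tcp_rot: [0.002, 0.705, -0.004, 0.71]
force: [-2.2, -0.2, 7.7]
gripper_width: 0.332
```

Contact at about 10 N: the drift is on the tray floor. I open gently.

Request:
step_arm(increments=[0, 0, 0, 0, 0, 0, -0.3, 0, 0, 0, 0, 0, 0, -0.2, 0, 0, 0, 0, 0, 0, 0, 0, 0, 0, 0, 0, 0, 0.3, 0, 0, 0, 0, 0, 0, 0.6, 0, 0, 0, 0, 0, 0, 1, 0, 0, 0, 0, 0, 0, 1, 0, 0, 0, 0, 0, 0, 1])

```text
clock: 19.05
position: [0.5688, 0.2334, 0.0895]
tcp_rot: [0.002, 0.705, -0.004, 0.71]
force: [0.9, -0.8, -0.2]
gripper_width: 0.998
```

Request:
step_arm(increments=[-0.1, 0, 0, 0, 0, 0, 1, -0.25, 0, 0, 0, 0, 0, 1, -0.4, 0, 0, 0, 0, 0, 1, -0.6, 0, 0, 0, 0, 0, 1, -0.8, 0, 0, 0, 0, 0, 1, -0.95, 0, 0, 0, 0, 0, 1, -0.95, 0, 0, 0, 0, 0, 1, -0.95, 0, 0, 0, 0, 0, 1])

```text
clock: 19.85
position: [0.5679, 0.2338, 0.233]
tcp_rot: [0.002, 0.704, -0.004, 0.71]
force: [-0.5, -0.3, -0.2]
gripper_width: 1.002
```

```bash
python3 - <<'E'
from h import *
st(); im,d,p=snap('scene'); X=cloud(d,p); print(axisfit(X,.5675,.235,.012,.13,.079))
imt,dt,pt=snap('top'); C=cloud(dt,pt); P=C[np.hypot(C[...,0]-.539,C[...,1]+.181)<.015]; print('bore z',np.nanpercentile(P[:,2],[25,50,75]).round(3))
cv2.imwrite('pics/s5.png',cv2.resize(im,(800,600)))
E
```

```text
{'clock': 19.85, 'position': [0.5679, 0.2338, 0.233], 'tcp_rot': [0.0021, 0.7041, -0.0038, 0.7101], 'force': [-0.5019, -0.2794, -0.247], 'gripper_width': 1.0019, 'qpos': [-0.1834, 0.4719, -0.3937, 1.8577, 0.2426, 0.852, -0.7065]}
(324, np.float64(0.0122), array([ 0.5697,  0.2351, -0.0037, -0.0033]), np.float64(0.0006))
bore z [0.03  0.033 0.035]
```

View pics/s5.png

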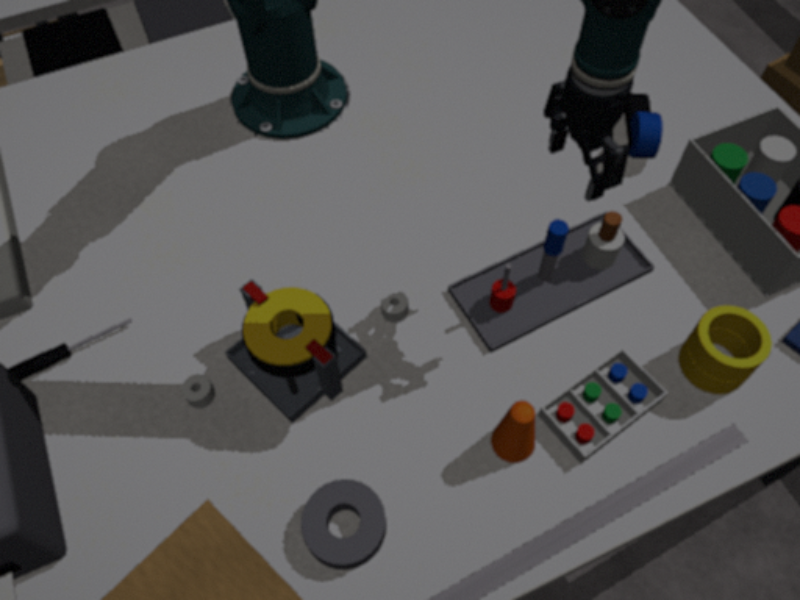

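The drift stands upright in the tray, its handle at (557,235). The other tools are untouched, the bore at (288,325) is empty, and the gripper is clear. Handing in.

```bash
python3 -c "
from plant import r; print(r.finish_job())"
```

```text
the job is handed in; nothing more can be done
None
```

The job is done and handed in at about 20 s on the robot's clock. I pushed the copper bushing out of the wheel with the drift, drew the drift out, and stood it upright in the tray again.

- **Push:** the end-of-move reading partway through showed a net push of about 5 N. At full depth only the drift's weight remained, so the bushing had come free.
- **Bushing:** the depth readings put its top at z ≈ 0.034 m, as expected for it standing on the pan floor. The last top-camera reading was z ≈ 0.033 m, and the last scene picture shows the bore empty.
- **Drift:** it stands at about (0.570, 0.235), tilted less than 0.4°, some 5 mm from where it started. The gripper is open and clear above it, and the other tools were not disturbed.
- **Disagreements:** the scene and wrist cameras differed by up to 2 mm in y, within the calibration. One depth check of the bore from the scene camera gave no reading, because that camera does not see the bushing inside the pan.

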